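# Shear the top carving blank off the stack onto the board and up to the stop

### The job

Slide the top limewood blank sideways off the stack onto the carving board beside it, without lifting it, without shifting the blanks below, and without knocking over or moving the carvings and tools around. Then push it gently along the board, centred across its width, until it bears squarely against the aluminium stop bar; feel for the bar with the blank and do not touch it with the gripper or shove it out of its setting. Leave the blank lying flat there, flush with the bar.

Things in the scene. Friction and masses are not known exactly. Their poses are not given: they have to be found in the camera images.
- blank_mid (a point): centre (half-way up) of the TOP blank of the stack, the one to move: a flat limewood panel 100 (its x) by 120 (its y) by 10 mm thick, about 100 g, loose, too wide to grasp. At the start it lies on three equal blanks, its underside 36 mm and its top 46 mm above the table.
- blank_a_mid (a point): centre of the second blank (same size and wood), directly under the top one, its top 36 mm above the table; loose, stays where it is. The blanks lie a few mm and a few degrees askew on one another.
- blank_b_mid (a point): centre of the third blank, same size; loose, stays where it is.
- blank_c_mid (a point): centre of the lowest blank, same size, lying on a 3 mm black rubber pad; loose, stays where it is.
- board: the fixed dark-wood carving board beside the stack (on its left or its right, 5 to 45 mm of open gap between): 280 (x) by 180 (y) by 31 mm, on a 3 mm bench mat; its flat top is 34 mm above the table, 2 mm below the underside of the top blank. Origin: centre of its underside; x points to its far end, y along its width.
- slot_start (a point): point on the board's top, midway across, 78 mm from the board's centre towards the far end (+x of the board). An aluminium stop bar (180 mm in y, 16 in x, 16 high above the board's top) lies square across the board; its near face stands 0 to 40 mm beyond this point. That distance is not measured: find it by feel. Friction alone holds the bar; it slips when pushed with about 8 N.
- bird: small carved wooden bird, 38 mm across, 45 mm tall, standing loose on the bench mat about 120 mm beyond the stack's centre; leave it standing. Origin: centre of its foot.
Mind the look-alikes: they are no part of the job. What is shaped like the part that bears blank_mid but green or yellow is not meant.

How it is judged:
By the outcome, as a careful person would: the job done as asked, in the order asked, and still so for the second after the job is handed in, with the robot touching nothing.
It also fails if it takes over 54 s, if anything falls off the work surface, if the arm or the gripper's body presses on something with over 40 N, if the wrist force passes 120 N, or if a joint passes its speed limit or range.

### The arm

A 6-joint arm with a two-finger parallel gripper is mounted at the origin on the work surface. World frame = base frame: x ahead of the robot, y to its left, z up, the work surface at z = 0. Lengths are in m, angles in degrees, forces in N, time in s.
With the tool pointing down it reaches from about 0.3 to 0.75 m from the base axis. Payload 8.5 kg.
Tool frame: the origin (TCP) lies midway between the tips of the shut fingers; the grasp point (between the pads) lies 19 mm behind it (env.tcp_to_grasp is the z of the grasp point in the tool frame, in m); z points along the fingers, y is the line along which they close (so a half turn about z gives the same grasp; the last joint's range is limited). The gripper opens to 85 mm and grips with 20 to 120 N. Pads are 22 mm wide; open, the fingers measure 114 mm over their backs; the gripper's body (76 mm by 85 mm) begins 54 mm behind the grasp point. The pads swing forward as they close: fully open they stand 13 mm farther back than shut.
Start: joints at [53.898, 21.807, 74.336, -0, 83.858, -12.336], TCP at [0.222, 0.503, 0.231] pointing down, gripper open.
Joint ranges: [-178.18, 178.18], [-50.72, 133.34], [12.68, 142.11], [-81.47, 261.47], [9.98, 163.14], [-165.26, 165.26]. Speed limits (degrees/s): [136.94, 136.94, 180, 180, 180, 180].

### API

Orientations are given as a 3x3 rotation matrix whose columns are the frame's x, y, z axes.
In Python, from rig import env, imaging, job, models gives the robot as it stands. The module is installed in compiled form; this text tells all that it offers.
- The arm moves only by the tool jog_arm, never from a script. Its argument "plan" is text: rows parted by semicolons, each of 7 numbers parted by spaces: the turn, a rotation vector about the tool's x, y, z in degrees, then the shift along the tool's x, y, z in cm, then the closure in counts, from 0 (fully open) to 255 (shut). In form: rx ry rz x y z claw; .... A call has 1 to 10 rows; each row shifts and turns the commanded pose from where the row before left it, along the tool's axes as they then stand; what a row does not reach is not made up. A row lasts 1/12 s, in which the tool goes at most 41.7 mm and 7.16 degrees, less where a joint would pass 70% of its speed; a pose out of reach is approached as far as the arm can. A call with a gripper value outside its range is refused whole. The fingers move at their own pace and stop on an object; "grip_force" is the grip in N (left out, the last holds). Time passes only in rows, so rows that do not move let the fingers close. It gives the time, the measured TCP pose, the force, the opening and the grip force at its end, in the units of the state.
- env.observe(): the state, without advancing time (a new reading comes with each control period).
- imaging.get_image(name): name is "side" or "top"; returns a dict with "pixels" (384x512x3 uint8, red, green, blue), "depth" (384x512 float32, m along the optical axis (not along the pixel's ray), 0 where there is no reading), "fov_y" (degrees; the focal length in pixels is half the picture's height over the tangent of half this angle, whatever the lens; pixels are square), "cx", "cy" (the principal point, pixels), "world_from_camera" (4x4, takes a point from camera to world coordinates). Camera axes: x right, y down, z forward; pixel columns grow to the right and rows downward; lengths in m; the calibration is good to about 2 mm. A picture is of the moment at which its call begins.
- job.close_job(): hands the job in; it is judged then, once.
Trained networks look in the newest picture that a camera, given by its name, has taken for a name from the list of things; names that differ only in an ending like _2 or _b are one class to them, and where a whole thing is asked for, a point or a joint stands for the part that bears it (a point fixed in the world has none). Each returns a list of dicts, best first, with "confidence" (0 to 1); they miss things now and then, are a little off and sometimes report something else, mostly with a low value. They report only what shows in the picture. A call takes as long as a camera call. They do not tell look-alikes from the thing itself.
- models.outline_of(camera, query): "region" (384x512 bool, what is visible of it) and "bbox" ([centre column, centre row, width, height] in pixels, round what is visible of it).
- models.tip_of(camera, query): "at" ([column, row] in pixels: a listed point, or the origin of a listed thing).
The state is a dict: "time_s": time; "q": joint angles; "qvel": joint speeds; "joint_efforts": joint torques, N m; "position": TCP position; "tool_rot": TCP orientation; "ft_force": force on the tool from outside, world axes, zero at the start; "wrist_torque": the same for the moment, N m; "grip_width": finger opening in m; "gripper_force": force on a finger pad.
Only numpy, scipy, OpenCV 4.12 (cv2) and the standard library are available. Lean on these libraries where they do the work, as an engineer would, in place of code of your own. Each camera call takes 0.05 s, during which the arm holds its last target. There are 200 camera calls.

## Working session

There is one attempt and no reset: what is moved stays moved. The work goes in short steps, Python scripts to look and compute and a tool call to move; the robot and the scene stay as the last step left them, time stands still between calls to the robot, and variables do not carry over. Pictures are saved under pics/ and viewed, at most 10 in all, crops included, and the job is handed in when it is done.

Besides the shell and the picture viewer there is one more tool, called after ">>>" as name(argument=value, ...) on one line, values as JSON. jog_arm: Moves the arm, as the interface text tells. Its arguments: {"type":"object","properties":{"plan":{"type":"string"},"grip_force":{"type":"number"}},"required":["plan"]}

```bash
mkdir -p pics; cat > h.py <<'E'
import numpy as np, cv2
from rig import env, imaging, job, models
def cloud(im):
    d=im["depth"]; h,w=d.shape; f=h/2/np.tan(np.radians(im["fov_y"])/2)
    u,v=np.meshgrid(np.arange(w),np.arange(h))
    P=np.stack([(u-im["cx"])/f*d,(v-im["cy"])/f*d,d],-1); T=np.array(im["world_from_camera"])
    W=P@T[:3,:3].T+T[:3,3]; W[d==0]=np.nan
    return W
def save(im,n,crop=None,s=1):
    p=im["pixels"][:,:,::-1]
    if crop: p=p[crop[1]:crop[3],crop[0]:crop[2]]
    cv2.imwrite(n,cv2.resize(p,None,fx=s,fy=s))
E
python3 - <<'E'
from h import *
for n in("top","side"):
    im=imaging.get_image(n); save(im,f"pics/{n}0.png",s=1.5); W=cloud(im); np.save(n+"0.npy",W)
    print(n,im["fov_y"],im["cx"],im["cy"],np.round(im["world_from_camera"],3).tolist())
    for q in("blank_mid","board","bird","slot_start"):
        try:
            for r in models.tip_of(n,q)[:3]:
                a=r["at"]; print(q,"tip",np.round(a,1),round(r["confidence"],2),np.round(W[int(a[1]),int(a[0])],3))
            if q!="slot_start":
              for r in models.outline_of(n,q)[:4]: print(q,"out",np.round(r["bbox"]),round(r["confidence"],2),np.round(np.nanmedian(W[r["region"]],0),3))
        except Exception as e: print(q,e)
s=env.observe(); print(s["time_s"],s["position"],np.round(s["tool_rot"],3).tolist(),s["ft_force"],s["grip_width"],env.tcp_to_grasp)
E
```

```text
top 48.75798318021688 255.96407800382028 190.30339459896132 [[-0.007, -0.996, 0.093, 0.45], [-1.0, 0.008, 0.004, 0.095], [-0.005, -0.093, -0.996, 0.951], [0.0, 0.0, 0.0, 1.0]]
blank_mid tip [166.5 256.9] 0.78 [0.394 0.298 0.01 ]
blank_mid tip [278.3 195.1] 0.68 [0.524 0.052 0.046]
blank_mid tip [163.6 164.1] 0.63 [0.599 0.307 0.012]
blank_mid out [164. 166.  66.  59.] 0.98 [0.598 0.305 0.011]
blank_mid out [162. 260.  60.  59.] 0.88 [0.385 0.306 0.011]
blank_mid out [281. 194.  57.  43.] 0.79 [0.526 0.048 0.047]
board tip [363.  192.8] 0.84 [nan nan nan]
board out [365. 192.  88. 132.] 0.84 [ 0.53  -0.135  0.035]
bird tip [291.3 147.1] 0.79 [0.631 0.021 0.035]
bird out [291. 147.  13.  18.] 0.63 [0.635 0.022 0.035]
slot_start tip [362.8 153.1] 0.71 [ 0.616 -0.133  0.035]
side 44.505270192522175 253.78379313680108 195.83467063923138 [[0.924, -0.241, 0.298, 0.264], [-0.383, -0.592, 0.709, -0.47], [0.005, -0.769, -0.639, 0.578], [0.0, 0.0, 0.0, 1.0]]
blank_mid tip [276.6 223.4] 0.78 [0.518 0.041 0.047]
blank_mid tip [161.1 169.9] 0.72 [0.387 0.31  0.01 ]
blank_mid tip [259.2 149.5] 0.69 [0.599 0.302 0.01 ]
blank_mid out [278. 225.  78.  59.] 0.96 [0.523 0.04  0.046]
blank_mid out [257. 151.  49.  38.] 0.74 [0.594 0.297 0.01 ]
blank_mid out [160. 174.  56.  42.] 0.58 [0.382 0.298 0.01 ]
board tip [334.8 317.4] 0.88 [ 0.52  -0.15   0.034]
board out [343. 308. 232. 150.] 0.68 [ 0.525 -0.154  0.034]
bird tip [341.6 231.5] 0.7 [0.633 0.015 0.01 ]
bird out [344. 223.  24.  32.] 0.79 [0.636 0.017 0.025]
slot_start tip [391.2 291.4] 0.57 [ 0.619 -0.143  0.034]
slot_start tip [342.6 230.3] 0.46 [0.636 0.018 0.009]
0.8 [0.22165256 0.50333334 0.23134107] [[-0.915, 0.403, 0.0], [0.403, 0.915, -0.0], [-0.0, 0.0, -1.0]] [ 0.08201715 -0.09705986  0.92157223] 0.0855239847836522 -0.0187
```

View pics/top0.png

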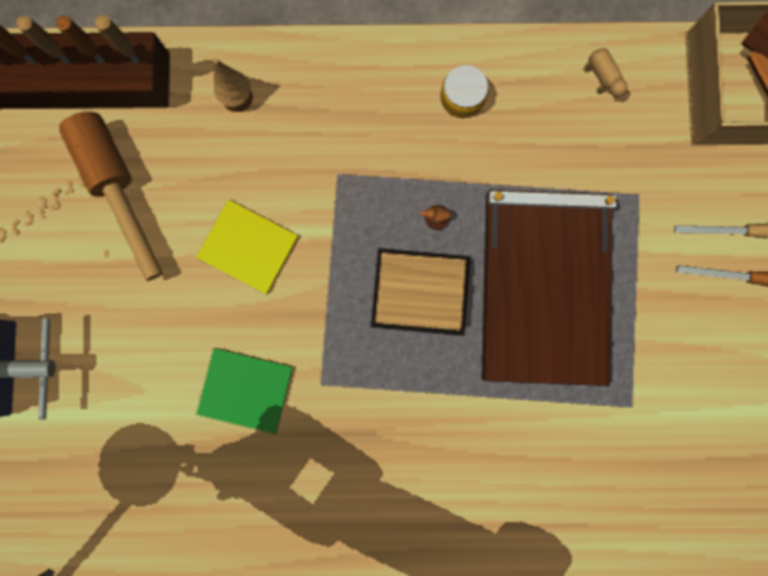

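View pics/side0.png

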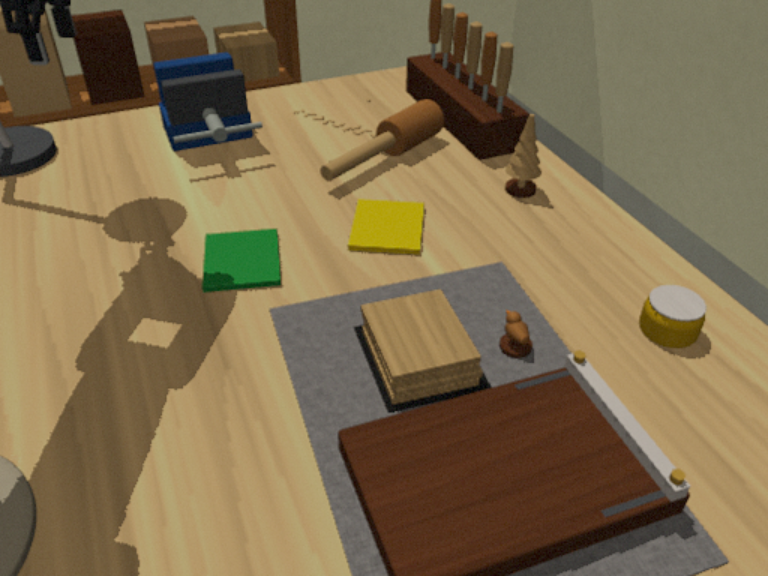

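```bash
python3 - <<'E'
from h import *
for n in("top","side"):
    W=np.load(n+"0.npy"); z=W[...,2]
    def rect(m,name):
        m=cv2.morphologyEx(m.astype(np.uint8),cv2.MORPH_OPEN,np.ones((2,2),np.uint8))
        k,l,st,_=cv2.connectedComponentsWithStats(m)
        for i in range(1,k):
            if st[i,4]<40: continue
            p=W[l==i]; r=cv2.minAreaRect((p[:,:2]*1000).astype(np.float32)); print(n,name,st[i],"z",np.round(np.median(p[:,2]),4),"c",np.round(r[0],1),"size",np.round(r[1],1),"ang",round(r[2],1))
    roi=(W[...,0]>.3)&(W[...,0]<.75)&(W[...,1]<.13)&(W[...,1]>-.3)
    rect(roi&(z>.042)&(z<.0485),"blank46")
    rect(roi&(z>.030)&(z<.039),"34")
    rect(roi&(z>.0465)&(z<.054),"bar50")
    rect(roi&(z>.056),"high")
    rect(roi&(z>.012)&(z<.03),"mid")
E
```

```text
top blank46 [284 140   8   7  41] z 0.0443 c [637.6  29.7] size [12.3 14.6] ang 20.5
top blank46 [ 252  170   59   50 1891] z nan c [526.6  43.2] size [123.5 102. ] ang 84.9
top 34 [ 323  137   85  122 9727] z nan c [nan nan] size [0. 0.] ang 0.0
top 34 [291 140  10  10  45] z 0.0327 c [639.   10.1] size [11.5 29.3] ang 30.0
top bar50 [332 129  73  11 497] z nan c [ 654. -146.] size [159.1  13.8] ang 85.7
top bar50 [255 170  12  10  46] z nan c [570.9  90.3] size [ 9.9 28.3] ang 35.5
top bar50 [273 174  13  16  61] z 0.047 c [555.   50.3] size [24.  33.1] ang 81.3
top bar50 [295 174  15  14  57] z nan c [559.5  -2. ] size [37.9 18.6] ang 47.7
top bar50 [281 185  16  19 100] z 0.047 c [527.3  30.6] size [30.4 39.4] ang 76.1
top bar50 [299 184  11  13  53] z 0.0472 c [537.9  -7.3] size [26.9 22.7] ang 23.4
top bar50 [294 193  13  25 109] z 0.0472 c [503.7   0.6] size [51.2 22. ] ang 26.5
top bar50 [264 200  17  17  88] z nan c [495.4  64.5] size [ 8.2 46.5] ang 48.6
side blank46 [ 241  194   80   59 2999] z nan c [567.8  40.5] size [198.4  79.3] ang 47.4
side blank46 [378 240  22  28  
[... 185 characters left out ...]
8.8  28.5] size [52.5 26.6] ang 48.1
side 34 [256 241  65  17 235] z 0.0319 c [529.8   1.2] size [ 31.5 118.4] ang 85.6
side 34 [  226   246   235   138 19616] z nan c [nan nan] size [0. 0.] ang 0.0
side bar50 [ 379  237   82   93 1152] z nan c [ 677.4 -133. ] size [203.4  53.6] ang 86.3
side high [448 313  10   9  67] z 0.058 c [ 676.3 -213.8] size [64.3 10.4] ang 23.1
side mid [338 221  16  10  62] z nan c [642.2  17.1] size [28.1 21.5] ang 41.7
side mid [246 228  77  39 679] z nan c [531.5  27.7] size [ 90.6 115.2] ang 84.3
side mid [226 293  37  91 253] z 0.0251 c [ 393.9 -123.3] size [151.    1.3] ang 87.4
side mid [316 333 143  51 855] z nan c [ 568.8 -228.6] size [232.6  11.2] ang 0.4
```

Both pictures show the stack at top px (281,194), with the board to its right at (365,193). The bar lies across the board's far end, near row 133, and the bird stands at (291,145). The green and yellow panels on the table are decoys. So I slide towards −y, then push towards +x. Next I fit the rectangles precisely.

```bash
cat >> h.py <<'E'
def toplane(im,uv,z):
    f=im["depth"].shape[0]/2/np.tan(np.radians(im["fov_y"])/2); T=np.array(im["world_from_camera"])
    d=np.c_[(uv[:,0]-im["cx"])/f,(uv[:,1]-im["cy"])/f,np.ones(len(uv))]@T[:3,:3].T
    return (T[:3,3]+d*((z-T[2,3])/d[:,2])[:,None])[:,:2]*1000
def rect(im,m,z,name):
    m=cv2.morphologyEx(m.astype(np.uint8),cv2.MORPH_CLOSE,np.ones((5,5),np.uint8)); m=cv2.morphologyEx(m,cv2.MORPH_OPEN,np.ones((3,3),np.uint8))
    cs=cv2.findContours(m,cv2.RETR_EXTERNAL,cv2.CHAIN_APPROX_NONE)[0]
    if not cs: print(name,"none"); return
    c=max(cs,key=cv2.contourArea)[:,0].astype(float)
    p=toplane(im,c,z).astype(np.float32); r=cv2.minAreaRect(p)
    c0=np.array(r[0]); a=np.radians(r[2]); a=(a+np.pi/4)%(np.pi/2)-np.pi/4
    e=np.array([np.cos(a),np.sin(a)]); n=np.array([-e[1],e[0]]); q=p-c0
    hx=np.ptp(q@e)/2; hy=np.ptp(q@n)/2; out=[]
    for ax,oth,h,ho in((e,n,hx,hy),(n,e,hy,hx)):       # line fit on each side
        for s in(1,-1):
            k=(s*(q@ax)>h-6)&(abs(q@oth)<ho*.8)
            if k.sum()<5: out.append(None); continue
            t,b=np.polyfit(q[k]@oth,q[k]@ax,1); mid=c0+ax*b
            ang=np.degrees(a+(-np.arctan(t) if ax is e else np.arctan(t)))
            out.append((np.round(mid,1).tolist(),round(ang,2)))
    print(name,"c",np.round(c0,1),"size",round(2*hx,1),round(2*hy,1),"ang",round(np.degrees(a),2),"\n  sides +x,-x,+y,-y:",out)
def measure(n,zb=.046,zlo=.0405,blank=True):
    im=imaging.get_image(n); W=cloud(im); x,y,z=W[...,0],W[...,1],W[...,2]
    hsv=cv2.cvtColor(im["pixels"],cv2.COLOR_RGB2HSV).astype(int); V=hsv[...,2]; S=hsv[...,1]; H=hsv[...,0]
    roi=(x>.35)&(x<.75)&(y>-.3)&(y<.13)
    rect(im,roi&(z>zlo)&(z<zlo+.009)&(S>60)&(V>110)&(x<.64),zb,n+" blank")
    rect(im,roi&(z>.029)&(z<.0385)&(V<110)&(S>90)&(y<-.03),.034,n+" board")
    rect(im,roi&(z>.042)&(z<.054)&(S<60)&(V>120)&(x>.61),.050,n+" bar")
    return im
E
python3 - <<'E'
from h import *
for n in("top","side"): measure(n)
E
```

```text
top blank c [526.9  47.9] size 100.2 119.6 ang -5.18 
  sides +x,-x,+y,-y: [([575.7, 43.5], np.float64(-5.04)), ([478.2, 52.4], np.float64(-5.14)), ([532.2, 106.3], np.float64(-5.66)), ([521.6, -10.5], np.float64(-4.87))]
top board c [ 523.  -136.1] size 255.9 180.3 ang -2.61 
  sides +x,-x,+y,-y: [([649.6, -141.9], np.float64(-2.68)), ([396.2, -130.3], np.float64(-2.74)), ([527.1, -47.0], np.float64(-2.6)), ([518.9, -225.2], np.float64(-3.08))]
top bar c [ 657.7 -152.5] size 16.2 159.7 ang -2.6 
  sides +x,-x,+y,-y: [([664.7, -152.8], np.float64(-2.41)), ([650.6, -152.2], np.float64(-2.71)), ([661.3, -73.0], np.float64(3.79)), None]
side blank c [526.  48.] size 99.7 121.4 ang -5.01 
  sides +x,-x,+y,-y: [([575.0, 43.7], np.float64(-4.95)), ([477.1, 52.2], np.float64(-5.02)), ([531.2, 107.2], np.float64(-4.87)), ([520.8, -11.3], np.float64(-5.3))]
side board c [ 521.  -138.9] size 258.4 183.0 ang -2.56 
  sides +x,-x,+y,-y: [([648.7, -144.7], np.float64(-2.59)), ([392.9, -133.2], np.float64(-2.46)), ([525.0, -49.2], np.float64(-2.6)), ([517.1, -227.6], np.float64(-2.6))]
side bar c [ 657.5 -144. ] size 16.4 154.7 ang -2.56 
  sides +x,-x,+y,-y: [([664.9, -144.3], np.float64(-2.55)), ([649.8, -143.7], np.float64(-2.57)), ([660.8, -68.6], np.float64(-16.87)), ([654.4, -213.9], np.float64(49.96))]
```

>>> jog_arm(plan="0 0 0 -3.6 -1.79 0 105;0 0 0 -3.6 -1.79 0 105;0 0 0 -3.6 -1.79 0 105;0 0 0 -3.6 -1.79 0 105;0 0 0 -3.6 -1.79 0 105;0 0 0 -3.6 -1.79 0 105;0 0 0 -3.6 -1.79 0 105;0 0 0 -3.6 -1.79 0 105;0 0 0 -3.6 -1.79 0 105;0 0 0 -3.6 -1.79 0 105")

```text
time_s: 1.73
position: [0.48, 0.1926, 0.2315]
tool_rot: [[-0.915, 0.403, 0.0], [0.403, 0.915, 0.0], [-0.0, 0.0, -1.0]]
ft_force: [0.3, 0.8, -0.0]
grip_width: 0.0499
gripper_force: 0.0
```

>>> jog_arm(plan="0 0 6.88 0 0 0 105;0 0 6.88 0 0 0 105;0 0 6.88 0 0 0 105;0 0 6.88 0 0 0 105;0 0 6.88 0 0 0 105;0 0 6.88 0 0 0 105;0 0 6.88 0 0 0 105;0 0 6.88 0 0 0 105;0 0 6.88 0 0 0 105;0 0 6.88 0 0 0 105")

```text
time_s: 2.57
position: [0.479, 0.1944, 0.2313]
tool_rot: [[0.051, 0.999, 0.0], [0.999, -0.051, 0.0], [0.0, 0.0, -1.0]]
ft_force: [-0.4, 0.6, -0.0]
grip_width: 0.05
gripper_force: 0.0
```

>>> jog_arm(plan="0 0 0 -1.18 1.09 1 105;0 0 0 -1.18 1.09 2 105;0 0 0 -1.18 1.09 2.5 105;0 0 0 -1.18 1.09 2.5 105;0 0 0 -1.18 1.09 2.5 105;0 0 0 0 0 2.5 105;0 0 0 0 0 2.0 105;0 0 0 0 0 1 105;0 0 0 0 0 0 105")

```text
time_s: 3.32
position: [0.5299, 0.133, 0.0695]
tool_rot: [[0.045, 0.999, -0.004], [0.999, -0.045, -0.0], [-0.0, -0.004, -1.0]]
ft_force: [-0.7, 0.6, -0.6]
grip_width: 0.05
gripper_force: 0.0
```

>>> jog_arm(plan="0 0 0 0 0 1.2 105;0 0 0 0 0 1.2 105;0 0 0 0 0 0.9 105;0 0 0 0 0 0 105;0 0 0 0 0 0 105")

```text
time_s: 3.73
position: [0.5311, 0.1332, 0.039]
tool_rot: [[0.045, 0.999, 0.001], [0.999, -0.045, 0.0], [0.0, 0.001, -1.0]]
ft_force: [1.1, -0.1, 0.8]
grip_width: 0.0501
gripper_force: 0.0
```

```bash
python3 - <<'E'
from h import *
im=imaging.get_image("side"); save(im,"pics/s1.png",(210,140,370,260),4)
W=cloud(im); s=env.observe(); p=s["position"]; print(p,s["ft_force"])
m=(abs(W[...,0]-p[0])<.06)&(abs(W[...,1]-p[1])<.02)&(W[...,2]>.02)
# lowest visible finger points either side
for lo,hi in((-.06,0),(0,.06)):
    k=m&(W[...,0]-p[0]>lo)&(W[...,0]-p[0]<hi)&(W[...,2]>.03); q=W[k]; print(len(q),np.round(q[np.argsort(q[:,2])[:6]],4).tolist())
E
```

```text
[0.53126135 0.13317693 0.03923998] [-0.65744776 -0.49877785  0.2269007 ]
1684 [[0.5058, 0.1287, 0.0413], [0.4903, 0.1137, 0.0441], [0.4996, 0.1276, 0.0441], [0.499, 0.1308, 0.0442], [0.4882, 0.1132, 0.0451], [0.5021, 0.1243, 0.0459]]
1086 [[0.5573, 0.1385, 0.0415], [0.5563, 0.1274, 0.043], [0.5569, 0.1332, 0.0432], [0.5568, 0.142, 0.0437], [0.5625, 0.1237, 0.0439], [0.5571, 0.1382, 0.0441]]
```

View pics/s1.png

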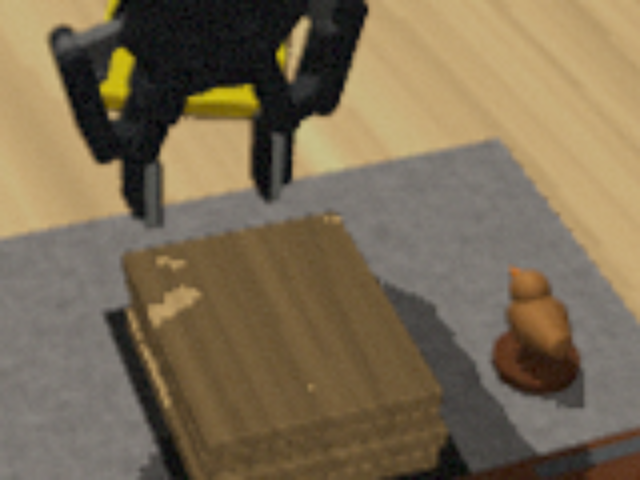

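Finger tips show at crop px (145,205) and (270,185), behind the stack's back edge and clear of it; the depth puts them at about z 41.5 mm. I'll go 1.5 mm lower and start the slide.

>>> jog_arm(plan="0 0 0 0 0 0.15 105;0 0 0 -0.4 0 0 105;0 0 0 -0.4 0 0 105;0 0 0 -0.3 0 0 105;0 0 0 -0.2 0 0 105;0 0 0 -0.2 0 0 105;0 0 0 -0.2 0 0 105;0 0 0 -0.3 0 0 105;0 0 0 -0.3 0 0 105;0 0 0 -0.3 0 0 105")

```text
time_s: 4.62
position: [0.5297, 0.1068, 0.0369]
tool_rot: [[0.045, 0.999, 0.0], [0.999, -0.045, 0.0], [0.0, 0.0, -1.0]]
ft_force: [-0.3, 1.4, 1.7]
grip_width: 0.0501
gripper_force: 0.7
```

```bash
python3 - <<'E'
from h import *
s=env.observe(); print(s["position"],s["ft_force"])
im=measure("side"); save(im,"pics/s2.png",(210,140,370,260),4)
E
```

```text
[0.5296962  0.10683524 0.03686876] [-0.3475316   1.36684306  1.72514876]
side blank c [527.7  36.4] size 100.1 120.1 ang -2.58 
  sides +x,-x,+y,-y: [([575.9, 34.3], np.float64(-4.82)), ([481.5, 38.5], np.float64(-2.8)), ([530.3, 94.6], np.float64(-1.71)), ([525.1, -22.3], np.float64(-1.95))]
side board c [ 520.2 -139.3] size 258.5 183.8 ang -2.58 
  sides +x,-x,+y,-y: [([648.6, -145.1], np.float64(-2.76)), ([392.9, -133.6], np.float64(-2.49)), ([524.2, -49.4], np.float64(-2.52)), ([516.2, -227.7], np.float64(-2.42))]
side bar c [ 657.2 -143.7] size 17.4 155.3 ang -2.51 
  sides +x,-x,+y,-y: [([665.1, -144.1], np.float64(-2.52)), ([649.5, -143.4], np.float64(-2.46)), ([660.5, -68.4], np.float64(-17.87)), ([654.0, -215.9], np.float64(33.52))]
```

View pics/s2.png

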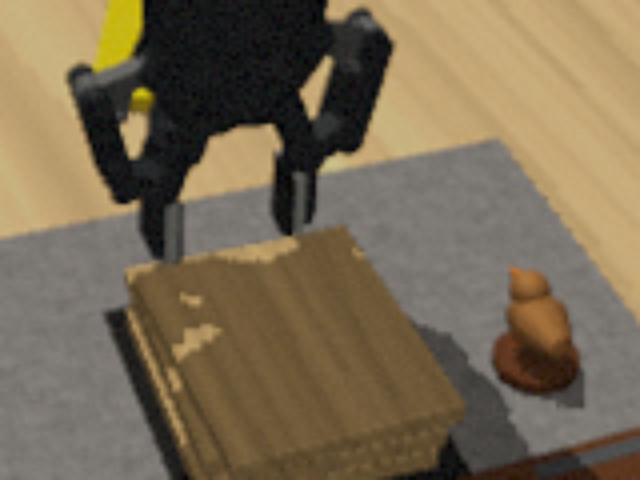

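The blank moved 12 mm and turned square to the fingers; the lower blanks appear still, and the bird stands at crop px (540,345). I continue the slide.

>>> jog_arm(plan="0 0 0 -0.4 0 0 105;0 0 0 -0.45 0 0 105;0 0 0 -0.45 0 0 105;0 0 0 -0.45 0 0 105;0 0 0 -0.45 0 0 105;0 0 0 -0.45 0 0 105;0 0 0 -0.45 0 0 105;0 0 0 -0.45 0 0 105;0 0 0 -0.45 0 0 105;0 0 0 -0.4 0 0 105")

```text
time_s: 5.5
position: [0.5276, 0.0626, 0.0368]
tool_rot: [[0.045, 0.999, 0.0], [0.999, -0.045, -0.0], [-0.0, 0.0, -1.0]]
ft_force: [-0.4, 1.6, 1.5]
grip_width: 0.0506
gripper_force: 0.7
```

>>> jog_arm(plan="0 0 0 -0.4 0 0 105;0 0 0 -0.4 0 0 105;0 0 0 -0.4 0 0 105;0 0 0 -0.4 0 0 105;0 0 0 -0.4 0 0 105;0 0 0 -0.4 0 0 105;0 0 0 -0.4 0 0 105;0 0 0 -0.4 0 0 105;0 0 0 -0.4 0 0 105;0 0 0 -0.4 0 0 105")

```text
time_s: 6.33
position: [0.5258, 0.0227, 0.0368]
tool_rot: [[0.045, 0.999, -0.0], [0.999, -0.045, -0.0], [-0.0, -0.0, -1.0]]
ft_force: [0.7, 0.2, 0.4]
grip_width: 0.0503
gripper_force: 0.4
```

```bash
python3 - <<'E'
from h import *
s=env.observe(); print(s["time_s"],s["position"],s["ft_force"])
im=measure("side",.045,.037); save(im,"pics/s3.png",(190,140,390,290),4)
E
```

```text
6.3333 [0.52577942 0.02267752 0.03678706] [0.65629434 0.20918171 0.37333095]
side blank c [523.6  -5. ] size 106.0 206.9 ang -2.58 
  sides +x,-x,+y,-y: [([574.6, -7.3], np.float64(-3.77)), ([473.0, -2.7], np.float64(-3.48)), None, ([519.0, -107.4], np.float64(-2.52))]
side board c [ 520.6 -139. ] size 257.8 182.9 ang -2.56 
  sides +x,-x,+y,-y: [([648.6, -144.7], np.float64(-2.61)), ([392.9, -133.3], np.float64(-2.33)), ([524.6, -50.3], np.float64(-2.55)), ([516.6, -227.7], np.float64(-2.48))]
side bar c [ 657.2 -144. ] size 17.4 154.7 ang -2.51 
  sides +x,-x,+y,-y: [([665.1, -144.3], np.float64(-2.53)), ([649.6, -143.7], np.float64(-2.43)), ([660.5, -68.8], np.float64(-9.5)), ([654.1, -215.1], np.float64(42.69))]
```

View pics/s3.png

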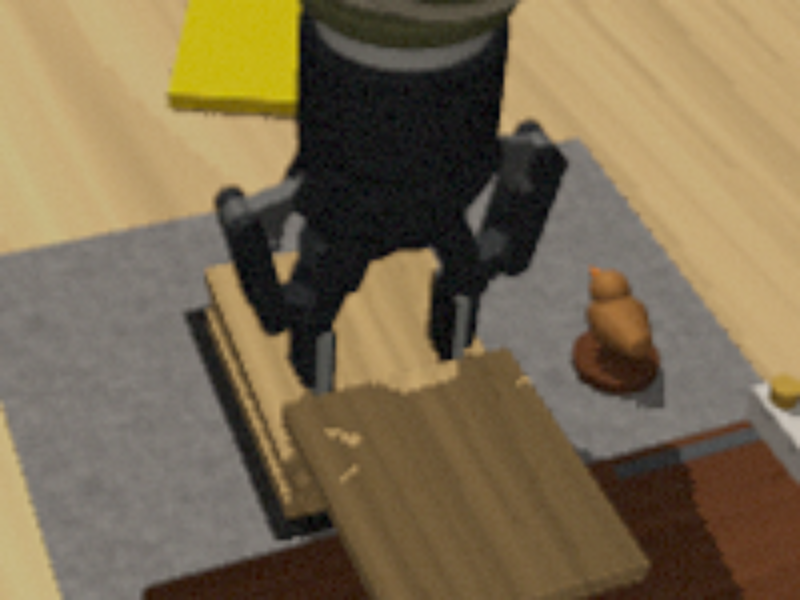

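The blank bridges onto the board, its front corner at crop px (640,560). The fingers are at (315,365) and (455,335), still above the stack, which has not moved. I continue.

>>> jog_arm(plan="0 0 0 -0.4 0 0 105;0 0 0 -0.4 0 0 105;0 0 0 -0.4 0 0 105;0 0 0 -0.4 0 0 105;0 0 0 -0.4 0 0 105;0 0 0 -0.4 0 0 105;0 0 0 -0.4 0 0 105;0 0 0 -0.4 0 0 105;0 0 0 -0.4 0 0 105;0 0 0 -0.4 0 0 105")

```text
time_s: 7.22
position: [0.524, -0.0172, 0.0368]
tool_rot: [[0.045, 0.999, 0.0], [0.999, -0.045, 0.0], [0.0, 0.0, -1.0]]
ft_force: [-0.5, 0.3, -0.6]
grip_width: 0.0503
gripper_force: 0.4
```

>>> jog_arm(plan="0 0 0 -0.45 0 0 105;0 0 0 -0.45 0 0 105;0 0 0 -0.45 0 0 105;0 0 0 -0.45 0 0 105;0 0 0 -0.45 0 0 105;0 0 0 -0.45 0 0 105;0 0 0 -0.45 0 0 105;0 0 0 -0.45 0 0 105;0 0 0 -0.3 0 0 105;0 0 0 -0.1 0 0 105")

```text
time_s: 8.05
position: [0.5223, -0.0573, 0.0368]
tool_rot: [[0.045, 0.999, 0.0], [0.999, -0.045, -0.0], [-0.0, 0.0, -1.0]]
ft_force: [0.5, 1.2, -0.2]
grip_width: 0.0503
gripper_force: 0.5
```

```bash
python3 - <<'E'
from h import *
s=env.observe(); print(s["time_s"],s["position"],s["ft_force"])
im=measure("side",.044,.039); save(im,"pics/s4.png",(190,140,490,365),2.6)
im=measure("top",.044,.039)
E
```

```text
8.05 [ 0.52229072 -0.05728324  0.03683191] [ 0.52197761  1.15036733 -0.15954817]
side blank c [ 521.1 -127.8] size 98.6 119.7 ang -2.42 
  sides +x,-x,+y,-y: [([568.5, -129.8], np.float64(-3.86)), ([474.2, -125.8], np.float64(-3.06)), ([523.5, -69.7], np.float64(-0.11)), ([518.6, -186.5], np.float64(-2.98))]
side board c [ 520.7 -138.9] size 258.2 182.3 ang -2.24 
  sides +x,-x,+y,-y: [([648.7, -143.9], np.float64(-2.5)), ([392.9, -133.9], np.float64(-2.22)), ([524.2, -49.7], np.float64(-2.66)), ([517.2, -227.7], np.float64(-2.64))]
side bar c [ 657.2 -144. ] size 17.4 154.7 ang -2.51 
  sides +x,-x,+y,-y: [([665.1, -144.3], np.float64(-2.51)), ([649.6, -143.7], np.float64(-2.36)), ([660.5, -68.8], np.float64(-9.5)), ([654.0, -215.9], np.float64(33.52))]
top blank c [526.7  45.7] size 80.8 122.0 ang 2.75 
  sides +x,-x,+y,-y: [([565.2, 47.5], np.float64(2.07)), ([486.8, 43.7], np.float64(-1.58)), ([523.9, 104.5], np.float64(0.15)), ([529.3, -9.2], np.float64(-8.61))]
top board c [ 622.5 -141.2] size 56.1 177.9 ang -2.68 
  sides +x,-x,+y,-y: [([649.4, -142.5], np.float64(-2.74)), ([602.0, -140.3], np.float64(-8.13)), ([626.5, -56.7], np.float64(10.17)), ([618.3, -229.9], np.float64(-2.3))]
top bar c [ 657.7 -150.4] size 16.5 163.8 ang -2.53 
  sides +x,-x,+y,-y: [([664.8, -150.8], np.float64(-2.48)), ([650.5, -150.1], np.float64(-2.69)), ([661.1, -71.7], np.float64(-24.47)), None]
```

View pics/s4.png

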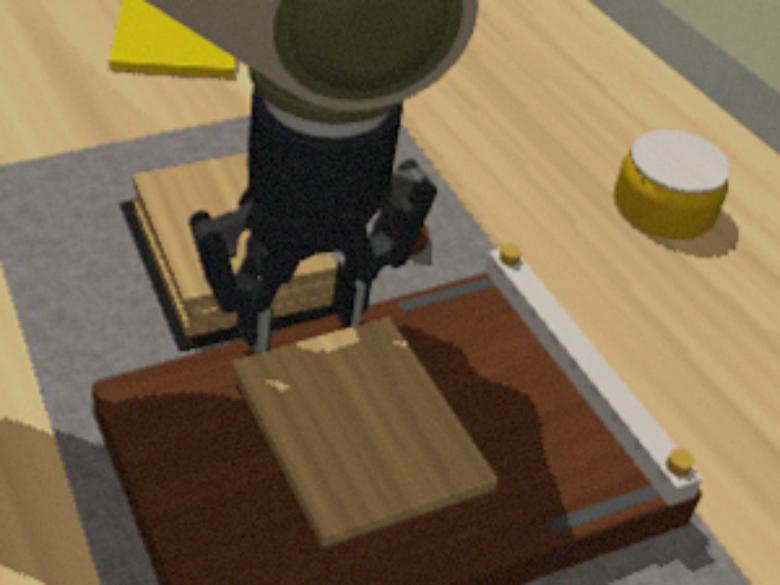

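The blank lies flat on the board, centred near crop px (365,430). The lower stack and bird are in place, and the bar is clear ahead. I push 9 mm more, back off and measure with both cameras.

>>> jog_arm(plan="0 0 0 -0.3 0 0 105;0 0 0 -0.3 0 0 105;0 0 0 -0.2 0 0 105;0 0 0 -0.1 0 0 105;0 0 0 0 0 0 105;0 0 0 0 0 0 105;0 0 0 0.5 0 0 105;0 0 0 1 0 -1 105;0 0 0 0 0 -3 105;0 0 0 0 0 -3.5 105")

```text
time_s: 8.98
position: [0.5215, -0.0492, 0.112]
tool_rot: [[0.044, 0.999, -0.004], [0.999, -0.044, 0.001], [0.001, -0.004, -1.0]]
ft_force: [0.2, 0.2, 0.1]
grip_width: 0.0501
gripper_force: 0.0
```

>>> jog_arm(plan="0 0 0 4 0 -3 0;0 0 0 4 -2 0 0;0 0 0 4 -4 0 0;0 0 0 3 -4 0 0;0 0 0 0 -4 0 0;0 0 0 0 -4 0 0;0 0 0 0 -2 0 0;0 0 0 0 0 0 0")

```text
time_s: 9.65
position: [0.3425, 0.0837, 0.1373]
tool_rot: [[0.043, 0.999, -0.002], [0.999, -0.043, 0.0], [0.0, -0.002, -1.0]]
ft_force: [0.5, 0.4, 0.4]
grip_width: 0.0852
gripper_force: 0.0
```

```bash
python3 - <<'E'
from h import *
s=env.observe(); print(s["time_s"],s["position"],s["ft_force"],np.round(s["q"],1))
for n in("side","top"): im=measure(n,.044,.039); save(im,f"pics/{n}5.png",s=1.5)
E
```

```text
9.65 [0.34249484 0.08365158 0.13729118] [0.53743075 0.44974233 0.41671831] [ -5.7   8.8 111.5   0.   59.8  -3.3]
side blank c [ 520.4 -137.1] size 99.9 120.6 ang -2.56 
  sides +x,-x,+y,-y: [([569.7, -139.3], np.float64(-2.55)), ([471.2, -134.9], np.float64(-2.67)), ([523.1, -77.8], np.float64(-2.67)), ([517.8, -196.5], np.float64(-2.59))]
side board c [ 520.7 -138.9] size 258.5 182.6 ang -2.07 
  sides +x,-x,+y,-y: [([648.7, -143.6], np.float64(-2.54)), ([392.9, -134.3], np.float64(-2.41)), ([523.9, -49.3], np.float64(-2.5)), ([517.5, -227.8], np.float64(-2.54))]
side bar c [ 657.5 -144. ] size 16.5 154.7 ang -2.56 
  sides +x,-x,+y,-y: [([665.0, -144.3], np.float64(-2.53)), ([649.8, -143.7], np.float64(-2.57)), ([660.9, -68.6], np.float64(-16.87)), ([654.4, -213.9], np.float64(49.96))]
top blank c [ 521.2 -137.3] size 99.8 119.8 ang -2.6 
  sides +x,-x,+y,-y: [([569.9, -139.5], np.float64(-2.57)), ([472.6, -135.0], np.float64(-2.29)), ([523.9, -78.6], np.float64(-3.15)), ([518.5, -196.8], np.float64(-2.15))]
top board c [ 522.7 -136. ] size 256.3 180.4 ang -2.58 
  sides +x,-x,+y,-y: [([649.5, -141.7], np.float64(-2.67)), ([395.7, -130.3], np.float64(-2.58)), ([526.7, -47.0], np.float64(-2.63)), ([518.7, -225.2], np.float64(-3.08))]
top bar c [ 657.6 -152.5] size 16.3 159.7 ang -2.53 
  sides +x,-x,+y,-y: [([664.7, -152.8], np.float64(-2.41)), ([650.6, -152.2], np.float64(-2.68)), ([661.2, -72.9], np.float64(-1.41)), None]
```

View pics/top5.png

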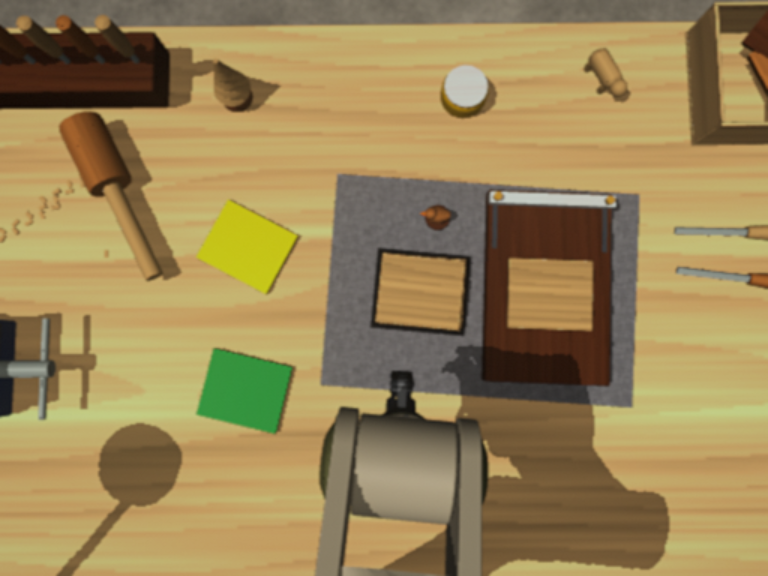

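The blank sits flat on the board at top px (550,295), and stack, bird and bar are unmoved. The two cameras disagree by 3 mm on centring, so I check with direct edge profiles.

```bash
python3 - <<'E'
from h import *
ex=np.array([.99895,-.0452]); ny=np.array([.0452,.99895]); c=np.array([521.2,-137.3])
for n in("side","top"):
    im=imaging.get_image(n); W=cloud(im); g=im["pixels"].astype(np.float32)
    f=192/np.tan(np.radians(im["fov_y"])/2); Ti=np.linalg.inv(np.array(im["world_from_camera"]))
    def prof(z,ts,xs,ax=ny,ox=ex):
        P=c+ts[None,:,None]*ax+xs[:,None,None]*ox
        P=np.concatenate([P/1000,np.full(P.shape[:2]+(1,),z),np.ones(P.shape[:2]+(1,))],-1)@Ti.T
        u=(P[...,0]/P[...,2]*f+im["cx"]).astype(np.float32); v=(P[...,1]/P[...,2]*f+im["cy"]).astype(np.float32)
        return cv2.remap(g,u,v,cv2.INTER_LINEAR).mean(0), np.nanmedian(cv2.remap(W[...,2].astype(np.float32),u,v,cv2.INTER_NEAREST),0)
    for nm,z,lo,hi,xs in(("blank+",.044,50,70,np.arange(-35,36,2.)),("blank-",.044,-70,-50,np.arange(-35,36,2.)),("board+",.034,76,104,np.arange(-40,70,2.)),("board-",.034,-104,-76,np.arange(-40,70,2.))):
        ts=np.arange(lo,hi+.1,.5); p,zz=prof(z,ts,xs); d=np.abs(np.gradient(p,axis=0)).sum(1); k=d>d.max()*.5
        print(n,nm,"edge",round((ts[k]*d[k]).sum()/d[k].sum(),2),"z",np.round(zz[::8],3).tolist(),"d",np.round(d[::4]).astype(int).tolist(), "RGB",np.round(p[::8]).astype(int).tolist())
    print(n,"board z",np.nanmedian(W[...,2][(abs(W[...,0]-.60)<.02)&(abs(W[...,1]+.14)<.06)]),"blank z",np.nanmedian(W[...,2][(abs(W[...,0]-.52)<.03)&(abs(W[...,1]+.137)<.04)]))
E
```

```text
side blank+ edge 60.43 z [0.04399999976158142, 0.04399999976158142, 0.04399999976158142, 0.03400000184774399, 0.03400000184774399, 0.03400000184774399] d [0, 0, 0, 1, 7, 43, 10, 2, 1, 0, 1] RGB [[166, 137, 89], [166, 136, 88], [164, 135, 87], [82, 47, 27], [84, 49, 29], [85, 49, 27]]
side blank- edge -60.46 z [0.03400000184774399, 0.03400000184774399, 0.03799999877810478, 0.04399999976158142, 0.04399999976158142, 0.04399999976158142] d [12, 11, 7, 21, 0, 36, 13, 1, 0, 1, 1] RGB [[80, 46, 26], [47, 27, 13], [83, 66, 41], [165, 136, 88], [165, 136, 88], [166, 136, 88]]
side board+ edge 95.69 z [0.03400000184774399, 0.03400000184774399, 0.03400000184774399, 0.03400000184774399, 0.004999999888241291, 0.004999999888241291, 0.007000000216066837, 0.010999999940395355] d [0, 1, 1, 0, 0, 1, 5, 8, 4, 0, 3, 10, 10, 3, 2] RGB [[85, 49, 28], [82, 49, 29], [83, 49, 28], [77, 48, 32], [41, 41, 39], [42, 40, 38], [76, 66, 51], [89, 76, 57]]
side board- edge -101.28 z [0.003000000026077032, 0.008999999612569809, 0.017999999225139618, 0.027000000700354576, 0.032999999821186066, 0.03400000184774399, 0.
[... 942 characters left out ...]
1161, 0.023000000044703484, 0.004000000189989805, 0.004000000189989805, 0.004000000189989805] d [0, 1, 0, 0, 1, 3, 6, 4, 19, 21, 10, 1, 0, 0, 0] RGB [[75, 41, 24], [72, 40, 24], [73, 40, 23], [60, 33, 19], [55, 44, 39], [100, 96, 94], [107, 102, 101], [107, 102, 100]]
top board- edge -92.68 z [0.004000000189989805, 0.004000000189989805, 0.004000000189989805, 0.004000000189989805, 0.03400000184774399, 0.03500000014901161, 0.03500000014901161, 0.03500000014901161] d [0, 1, 1, 0, 4, 14, 18, 8, 4, 0, 0, 1, 0, 0, 1] RGB [[104, 101, 99], [106, 102, 101], [102, 99, 98], [70, 65, 63], [64, 37, 24], [71, 38, 21], [72, 39, 22], [71, 38, 21]]
top board z 0.035112845020410344 blank z 0.04503772609755896
```

The cameras' edges agree that the blank is centred to about 1 mm. Now I move behind it (−x side), turn a quarter and open the fingers across its 120 mm edge.

>>> jog_arm(plan="0 0 0 -2.66 1.32 0 0;0 0 0 -2.66 1.32 0 0;0 0 0 -2.66 1.32 0 0;0 0 0 -2.66 1.32 0 0;0 0 0 -2.66 1.32 0 0;0 0 0 -2.66 1.32 0 0;0 0 0 -2.66 1.32 0 0;0 0 0 -2.66 1.32 0 0;0 0 0 0 0 0 0")

```text
time_s: 10.6
position: [0.4458, -0.1398, 0.1366]
tool_rot: [[0.048, 0.999, 0.002], [0.999, -0.048, -0.002], [-0.002, 0.002, -1.0]]
ft_force: [-0.3, 0.3, 0.1]
grip_width: 0.0856
gripper_force: 0.0
```

>>> jog_arm(plan="0 0 -7 0 0 0 0;0 0 -7 0 0 0 0;0 0 -7 0 0 0 0;0 0 -7 0 0 0 0;0 0 -7 0 0 0 0;0 0 -7 0 0 0 0;0 0 -7 0 0 0 0;0 0 -7 0 0 0 0;0 0 -7 0 0 0 0;0 0 -7 0 0 0 0")

```text
time_s: 11.43
position: [0.4434, -0.1349, 0.1366]
tool_rot: [[-0.926, 0.378, -0.0], [0.378, 0.926, 0.0], [0.0, 0.0, -1.0]]
ft_force: [-0.8, -0.3, 0.2]
grip_width: 0.085
gripper_force: 0.0
```

>>> jog_arm(plan="0 0 -7 0 0 0 0;0 0 -7 0 0 0 0;0 0 -6 0 0 0 0;0 0 0 0 0 0 0;0 0 0 0 0 0 0")

```text
time_s: 11.85
position: [0.4432, -0.1349, 0.1367]
tool_rot: [[-0.999, 0.048, -0.0], [0.048, 0.999, 0.0], [0.0, 0.0, -1.0]]
ft_force: [0.2, -0.2, -0.5]
grip_width: 0.0855
gripper_force: 0.0
```

>>> jog_arm(plan="0 0 -0.2 0.42 0.14 1 0;0 0 0 0 0 2 0;0 0 0 0 0 2.5 0;0 0 0 0 0 2 0;0 0 0 0 0 1.3 0;0 0 0 0 0 0.8 0;0 0 0 0 0 0.6 0;0 0 0 0 0 0 0;0 0 0 0 0 0 0")

```text
time_s: 12.6
position: [0.439, -0.1335, 0.0351]
tool_rot: [[-0.999, 0.042, 0.0], [0.042, 0.999, -0.0], [-0.0, -0.0, -1.0]]
ft_force: [0.1, -1.3, -0.2]
grip_width: 0.0855
gripper_force: 0.0
```

```bash
python3 - <<'E'
from h import *
im=imaging.get_image("side"); save(im,"pics/s6.png",(190,180,490,384),2.6)
W=cloud(im); s=env.observe(); p=s["position"]; print(p,s["ft_force"],np.round(s["tool_rot"],3).tolist())
m=(abs(W[...,0]-p[0])<.018)&(W[...,2]>.0375)&(W[...,2]<.08)
for lo,hi in((-.065,0),(0,.065)):
    k=m&(W[...,1]-p[1]>lo)&(W[...,1]-p[1]<hi); q=W[k]; print(len(q),np.round(q[np.argsort(q[:,2])[:8]],4).tolist())
    print(np.round(np.nanmin(q,0),4),np.round(np.nanmax(q,0),4))
E
```

```text
[ 0.43914743 -0.13363128  0.03541426] [ 1.15154491 -0.23889136  0.04698128] [[-0.999, 0.042, 0.001], [0.042, 0.999, -0.001], [-0.001, -0.001, -1.0]]
141 [[0.4293, -0.1808, 0.0495], [0.4314, -0.182, 0.05], [0.4301, -0.1819, 0.0506], [0.4273, -0.1759, 0.0525], [0.4269, -0.1824, 0.0532], [0.4264, -0.1807, 0.0533], [0.4275, -0.1812, 0.0533], [0.4304, -0.1809, 0.0533]]
[ 0.4261 -0.1898  0.0495] [ 0.4439 -0.1756  0.08  ]
148 [[0.4418, -0.0892, 0.0477], [0.4372, -0.0893, 0.0478], [0.4462, -0.0896, 0.0483], [0.4342, -0.0891, 0.0489], [0.4385, -0.0896, 0.0497], [0.4418, -0.0891, 0.0498], [0.4398, -0.0902, 0.0498], [0.4351, -0.0903, 0.05]]
[ 0.4298 -0.092   0.0477] [ 0.4462 -0.0852  0.0799]
```

View pics/s6.png

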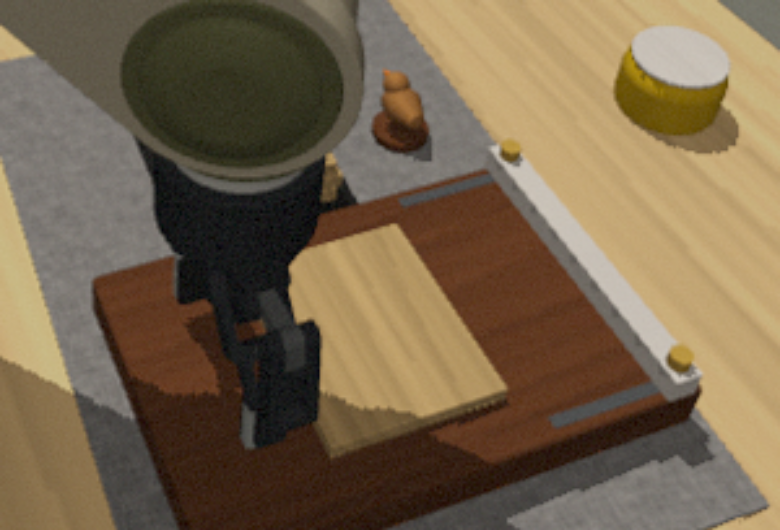

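The near finger tip (crop px 265,440) is behind the blank's edge and above the board, with bird, stack and bar unmoved. The tips are about 13 mm back from the TCP as expected, so I lower 9.5 mm and push.

>>> jog_arm(plan="0 0 0 0 0 0.5 0;0 0 0 0 0 0.45 0;0 0 0 0 0 0 0;0 0 0 -0.5 0 0 0;0 0 0 -0.5 0 0 0;0 0 0 -0.4 0 0 0;0 0 0 -0.3 0 0 0;0 0 0 -0.2 0 0 0;0 0 0 -0.2 0 0 0;0 0 0 -0.2 0 0 0")

```text
time_s: 13.48
position: [0.4616, -0.1343, 0.0253]
tool_rot: [[-0.999, 0.041, -0.001], [0.041, 0.999, 0.0], [0.001, 0.0, -1.0]]
ft_force: [-2.1, -0.7, 0.5]
grip_width: 0.0855
gripper_force: 0.8
```

>>> jog_arm(plan="0 0 0 -0.3 0 0 0;0 0 0 -0.4 0 0 0;0 0 0 -0.4 0 0 0;0 0 0 -0.4 0 0 0;0 0 0 -0.4 0 0 0;0 0 0 -0.4 0 0 0;0 0 0 -0.4 0 0 0;0 0 0 -0.3 0 0 0;0 0 0 -0.2 0 0 0;0 0 0 0 0 0 0")

```text
time_s: 14.32
position: [0.4941, -0.1358, 0.0253]
tool_rot: [[-0.999, 0.041, 0.0], [0.041, 0.999, -0.0], [-0.0, -0.0, -1.0]]
ft_force: [-0.3, -0.1, -0.0]
grip_width: 0.0857
gripper_force: 0.0
```

```bash
python3 - <<'E'
from h import *
s=env.observe(); print(s["time_s"],s["position"],s["ft_force"])
for n in("side","top"): im=measure(n,.044,.039)
E
```

```text
14.3167 [ 0.49414708 -0.13575752  0.02530183] [-0.34490772 -0.08037554 -0.01998891]
side blank c [ 556.6 -138.2] size 97.9 120.8 ang -2.66 
  sides +x,-x,+y,-y: [([604.6, -140.4], np.float64(-2.37)), None, ([558.8, -89.3], np.float64(13.96)), ([553.8, -197.4], np.float64(-3.36))]
side board c [ 520.8 -138.8] size 257.6 182.1 ang -2.46 
  sides +x,-x,+y,-y: [([648.7, -144.3], np.float64(-2.55)), ([392.9, -133.3], np.float64(-2.34)), ([524.6, -49.7], np.float64(-2.7)), ([516.9, -227.7], np.float64(-2.74))]
side bar c [ 657.2 -144. ] size 17.4 154.7 ang -2.51 
  sides +x,-x,+y,-y: [([665.1, -144.3], np.float64(-2.54)), ([649.5, -143.7], np.float64(-2.51)), ([660.5, -68.8], np.float64(-9.5)), ([654.1, -215.1], np.float64(42.69))]
top blank c [527.2  48.8] size 95.7 115.9 ang -6.22 
  sides +x,-x,+y,-y: [([571.2, 44.0], np.float64(-8.93)), ([483.8, 53.5], np.float64(-1.76)), ([533.0, 102.9], np.float64(5.14)), ([521.1, -6.6], np.float64(-7.57))]
top board c [ 523.1 -135.8] size 255.9 179.6 ang -2.65 
  sides +x,-x,+y,-y: [([649.7, -141.7], np.float64(-2.6)), ([397.6, -130.0], np.float64(-1.78)), ([527.2, -47.1], np.float64(-2.58)), ([519.2, -220.7], np.float64(-5.63))]
top bar c [ 657.7 -150.4] size 16.5 163.8 ang -2.53 
  sides +x,-x,+y,-y: [([664.8, -150.8], np.float64(-2.48)), ([650.5, -150.1], np.float64(-2.69)), ([661.1, -71.7], np.float64(-24.47)), None]
```

>>> jog_arm(plan="0 0 0.2 -0.3 0 0 0;0 0 0 -0.4 0 0 0;0 0 0 -0.4 0 0 0;0 0 0 -0.4 0 0 0;0 0 0 -0.4 0 0 0;0 0 0 -0.4 0 0 0;0 0 0 -0.4 0 0 0;0 0 0 -0.4 0 0 0;0 0 0 -0.3 0 0 0;0 0 0 -0.1 0 0 0")

```text
time_s: 15.25
position: [0.5292, -0.1373, 0.0253]
tool_rot: [[-0.999, 0.045, 0.0], [0.045, 0.999, -0.0], [-0.0, -0.0, -1.0]]
ft_force: [-2.0, 0.8, 0.9]
grip_width: 0.0853
gripper_force: 0.7
```

>>> jog_arm(plan="0 0 0 -0.1 0 0 0;0 0 0 -0.1 0 0 0;0 0 0 -0.1 0 0 0;0 0 0 -0.05 0 0 0;0 0 0 0 0 0 0")

```text
time_s: 15.67
position: [0.5322, -0.1374, 0.0253]
tool_rot: [[-0.999, 0.045, 0.0], [0.045, 0.999, -0.0], [-0.0, -0.0, -1.0]]
ft_force: [0.3, 1.0, 0.7]
grip_width: 0.0856
gripper_force: 0.1
```

```bash
python3 - <<'E'
from h import *
s=env.observe(); print(s["time_s"],s["position"],s["ft_force"],np.round(s["tool_rot"],4).tolist())
for n in("side",): im=measure(n,.044,.039)
s=env.observe(); print(s["ft_force"])
E
```

```text
15.6667 [ 0.53224498 -0.13742377  0.02530617] [0.28829505 1.0365333  0.67960182] [[-0.999, 0.0448, 0.0002], [0.0448, 0.999, -0.0], [-0.0002, -0.0, -1.0]]
side blank c [ 593.7 -140.8] size 97.4 120.0 ang -2.67 
  sides +x,-x,+y,-y: [([639.4, -142.9], np.float64(-0.11)), None, None, ([591.0, -199.2], np.float64(-3.74))]
side board c [ 520.  -138.7] size 257.4 182.8 ang -1.92 
  sides +x,-x,+y,-y: [([641.8, -142.8], np.float64(3.12)), ([392.9, -134.4], np.float64(-2.25)), ([523.1, -48.7], np.float64(-1.98)), ([517.0, -227.8], np.float64(-2.51))]
side bar c [ 657.2 -143.7] size 17.4 155.3 ang -2.51 
  sides +x,-x,+y,-y: [([665.1, -144.1], np.float64(-2.48)), ([649.5, -143.4], np.float64(-2.41)), ([660.5, -68.4], np.float64(-17.87)), ([654.0, -215.9], np.float64(33.52))]
[-0.36811747  0.1052236  -0.63193519]
```

>>> jog_arm(plan="0 0 0 -0.05 0 0 0;0 0 0 -0.05 0 0 0;0 0 0 -0.05 0 0 0;0 0 0 -0.05 0 0 0;0 0 0 -0.05 0 0 0;0 0 0 -0.05 0 0 0;0 0 0 -0.05 0 0 0")

```text
time_s: 16.3
position: [0.5357, -0.1375, 0.0253]
tool_rot: [[-0.999, 0.045, -0.0], [0.045, 0.999, -0.0], [0.0, -0.0, -1.0]]
ft_force: [-0.7, 0.5, 0.0]
grip_width: 0.0852
gripper_force: 0.6
```

>>> jog_arm(plan="0 0 0 -0.02 0 0 0;0 0 0 -0.02 0 0 0;0 0 0 -0.02 0 0 0;0 0 0 -0.02 0 0 0")

```text
time_s: 16.63
position: [0.5365, -0.1376, 0.0253]
tool_rot: [[-0.999, 0.045, 0.0], [0.045, 0.999, 0.0], [-0.0, 0.0, -1.0]]
ft_force: [-0.3, 0.4, 0.7]
grip_width: 0.0856
gripper_force: 0.6
```

>>> jog_arm(plan="0 0 0 -0.02 0 0 0;0 0 0 -0.02 0 0 0;0 0 0 -0.02 0 0 0")

```text
time_s: 16.88
position: [0.537, -0.1376, 0.0253]
tool_rot: [[-0.999, 0.045, -0.0], [0.045, 0.999, 0.0], [0.0, 0.0, -1.0]]
ft_force: [0.3, 0.3, 0.8]
grip_width: 0.0854
gripper_force: 0.6
```

```bash
python3 - <<'E'
from h import *
F=[]
for _ in range(4): im=imaging.get_image("side"); s=env.observe(); F.append(s["ft_force"])
print(s["time_s"],s["position"],np.round(F,2).tolist())
save(im,"pics/s7.png",(280,180,480,330),4)
E
```

```text
17.0833 [ 0.5370703  -0.13762566  0.02532075] [[-0.73, 1.28, 0.73], [-1.08, 0.08, 0.04], [-1.25, 0.12, 0.65], [-0.83, 0.35, 0.23]]
```

View pics/s7.png

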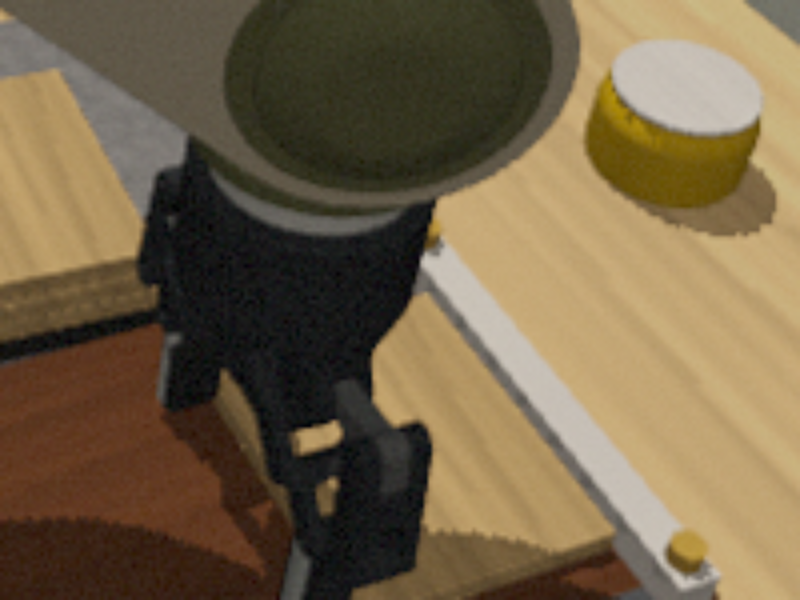

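The blank's front edge (crop px 430,300 to 610,540) is within a millimetre or two of the bar, and the fingers (290,580 and 175,390) are far from it. I creep on by feel.

>>> jog_arm(plan="0 0 0 -0.02 0 0 0;0 0 0 -0.02 0 0 0;0 0 0 -0.02 0 0 0")

```text
time_s: 17.33
position: [0.5376, -0.1376, 0.0253]
tool_rot: [[-0.999, 0.045, -0.0], [0.045, 0.999, 0.0], [0.0, 0.0, -1.0]]
ft_force: [-0.3, 0.0, 0.0]
grip_width: 0.0857
gripper_force: 0.6
```

>>> jog_arm(plan="0 0 0 -0.02 0 0 0;0 0 0 -0.02 0 0 0")

```text
time_s: 17.5
position: [0.538, -0.1377, 0.0253]
tool_rot: [[-0.999, 0.045, -0.0], [0.045, 0.999, 0.0], [0.0, 0.0, -1.0]]
ft_force: [-0.8, 0.9, 0.6]
grip_width: 0.085
gripper_force: 0.6
```

>>> jog_arm(plan="0 0 0 -0.02 0 0 0;0 0 0 -0.02 0 0 0")

```text
time_s: 17.67
position: [0.5382, -0.1376, 0.0253]
tool_rot: [[-0.999, 0.045, -0.001], [0.045, 0.999, 0.0], [0.001, 0.0, -1.0]]
ft_force: [-3.0, -0.5, 1.7]
grip_width: 0.0851
gripper_force: 1.6
```

```bash
cat > f.py <<'E'
from h import *
F=[]
for _ in range(4): im=imaging.get_image("side"); s=env.observe(); F.append(s["ft_force"])
print(s["time_s"],s["position"],np.round(F,2)[:,0].tolist(),s["gripper_force"])
W=cloud(im); x,y,z=W[...,0],W[...,1],W[...,2]; hsv=cv2.cvtColor(im["pixels"],cv2.COLOR_RGB2HSV).astype(int)
rect(im,(x>.61)&(x<.7)&(z>.042)&(z<.054)&(hsv[...,1]<60)&(hsv[...,2]>120),.050,"bar")
E
python3 f.py
```

```text
17.8667 [ 0.53820243 -0.13767071  0.02530752] [-2.76, -3.52, -2.34, -3.43] 1.662768500391394
bar c [ 655.7 -145. ] size 20.2 152.6 ang -2.54 
  sides +x,-x,+y,-y: [([665.1, -145.4], np.float64(-2.58)), ([648.8, -144.7], np.float64(-2.54)), ([659.0, -70.8], np.float64(9.9)), ([652.5, -217.7], np.float64(12.81))]
```

Steady contact at about −3 N. I add one small nudge to seat it squarely, staying well below 8 N.

>>> jog_arm(plan="0 0 0 -0.01 0 0 0;0 0 0 0 0 0 0")

```text
time_s: 18.03
position: [0.5382, -0.1377, 0.0253]
tool_rot: [[-0.999, 0.045, -0.001], [0.045, 0.999, 0.0], [0.001, 0.0, -1.0]]
ft_force: [-4.7, -0.4, 1.1]
grip_width: 0.0855
gripper_force: 2.2
```

```bash
python3 f.py
```

```text
18.2333 [ 0.53823865 -0.13761747  0.02529372] [-5.09, -4.95, -4.67, -5.39] 2.589730202453211
bar c [ 655.7 -145. ] size 20.2 152.6 ang -2.53 
  sides +x,-x,+y,-y: [([665.1, -145.4], np.float64(-2.6)), ([649.0, -144.7], np.float64(-2.14)), ([659.0, -70.8], np.float64(9.9)), ([652.5, -217.7], np.float64(12.81))]
```

>>> jog_arm(plan="0 0 0 0.02 0 0 0;0 0 0 0.05 0 0 0;0 0 0 0.2 0 0 0;0 0 0 0.6 0 0 0;0 0 0 1 0 0 0;0 0 0 1 0 -1 0;0 0 0 1 0 -3 0;0 0 0 2 0 -3.5 0;0 0 0 4 0 -3 0;0 0 0 4 0 0 0")

```text
time_s: 19.07
position: [0.4081, -0.133, 0.1291]
tool_rot: [[-0.999, 0.044, 0.009], [0.044, 0.999, -0.006], [-0.009, -0.005, -1.0]]
ft_force: [0.3, -0.5, 0.2]
grip_width: 0.0856
gripper_force: 0.0
```

>>> jog_arm(plan="0 0 0 4 0 0 0;0 0 0 3 0 0 0;0 0 0 0 0 0 0;0 0 0 0 0 0 0")

```text
time_s: 19.4
position: [0.3361, -0.1287, 0.1257]
tool_rot: [[-0.999, 0.046, 0.001], [0.046, 0.999, -0.001], [-0.001, -0.001, -1.0]]
ft_force: [0.3, -0.5, 0.2]
grip_width: 0.0855
gripper_force: 0.0
```

```bash
python3 - <<'E'
from h import *
import h
s=env.observe(); print(s["time_s"],s["position"],s["ft_force"])
for n in("side","top"):
    im=imaging.get_image(n); W=cloud(im); x,y,z=W[...,0],W[...,1],W[...,2]
    hsv=cv2.cvtColor(im["pixels"],cv2.COLOR_RGB2HSV).astype(int); V,S=hsv[...,2],hsv[...,1]
    rect(im,(x>.4)&(x<.66)&(z>.039)&(z<.048)&(S>75)&(V>110)&(y<-.02),.044,n+" blank")
    rect(im,(x>.61)&(x<.7)&(z>.042)&(z<.054)&(S<60)&(V>120)&(y<-.03),.050,n+" bar")
    rect(im,(x>.4)&(x<.62)&(z>.031)&(z<.0385)&(S>60)&(V>110)&(y>-.03),.036,n+" blank_a")
    if n=="side": save(im,"pics/s8.png",(200,130,480,340),2.8)
    else: save(im,"pics/t8.png",s=1.5)
E
```

```text
19.4 [ 0.33605431 -0.12871347  0.12574897] [ 0.27810912 -0.51380214  0.19456322]
side blank c [ 599.2 -140.7] size 100.9 120.8 ang -2.53 
  sides +x,-x,+y,-y: [([648.8, -142.9], np.float64(-2.69)), ([549.4, -138.5], np.float64(-2.48)), ([601.8, -81.1], np.float64(-2.55)), ([596.5, -200.5], np.float64(-2.75))]
side bar c [ 655.7 -143.7] size 20.3 155.3 ang -2.7 
  sides +x,-x,+y,-y: [([665.1, -144.1], np.float64(-2.48)), ([648.2, -143.3], np.float64(-2.9)), ([659.3, -68.4], np.float64(-11.68)), ([652.3, -217.8], np.float64(12.75))]
side blank_a c [526.3  47.9] size 99.9 121.7 ang -6.3 
  sides +x,-x,+y,-y: [([575.2, 42.5], np.float64(-6.28)), ([477.4, 53.3], np.float64(-6.36)), ([532.8, 106.8], np.float64(-6.28)), ([519.7, -11.6], np.float64(-6.21))]
top blank c [ 600.3 -140.5] size 100.2 119.2 ang -2.56 
  sides +x,-x,+y,-y: [([649.2, -142.7], np.float64(-2.84)), ([551.3, -138.4], np.float64(-2.85)), ([602.9, -82.0], np.float64(-3.71)), ([597.6, -199.7], np.float64(-2.15))]
top bar c [ 657.4 -152.5] size 16.8 159.7 ang -2.57 
  sides +x,-x,+y,-y: [([664.7, -152.8], np.float64(-2.41)), ([650.2, -152.2], np.float64(-2.63)), ([660.9, -72.8], np.float64(-1.41)), ([653.9, -230.5], np.float64(-3.95))]
top blank_a c [527.1  47.7] size 100.2 119.9 ang -6.52 
  sides +x,-x,+y,-y: [([575.6, 42.1], np.float64(-6.54)), ([478.5, 53.2], np.float64(-6.13)), ([533.8, 106.1], np.float64(-6.78)), ([520.5, -10.4], np.float64(-6.98))]
```

View pics/s8.png

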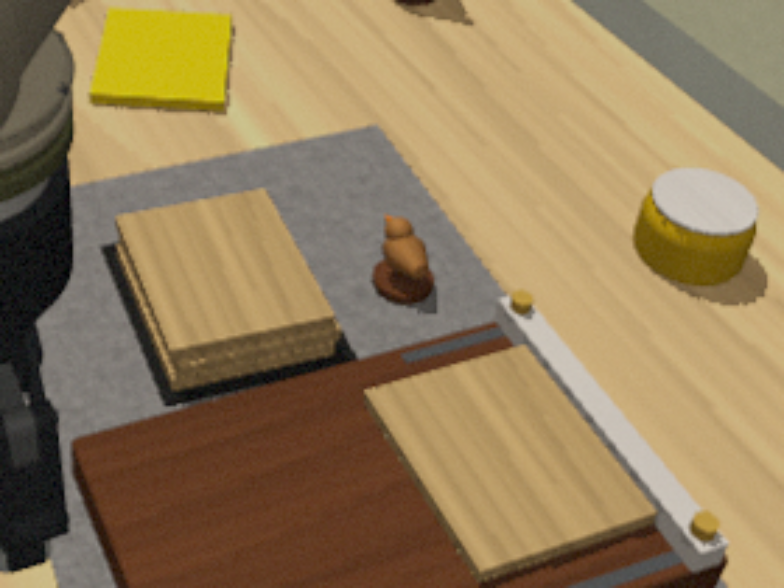

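The blank lies flat and flush along the bar, from px (525,345) to (655,515), and is centred across the board. The stack, bird and bar are in place, and the gripper is clear. Handing in.

```bash
python3 -c "
from rig import job
print(job.close_job())"
```

```text
the job is handed in; nothing more can be done
None
```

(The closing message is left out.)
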